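# Hold the crate-lid rail so its hinge knuckle lines up with the jamb

### The arm

A 6-joint arm with a two-finger parallel gripper is mounted at the origin on the work surface. World frame = base frame: x ahead of the robot, y to its left, z up, the work surface at z = 0. Lengths are in m, angles in rad, forces in N, time in s.
With the tool pointing down it reaches from about 0.225 to 0.875 m from the base axis. Payload 3.4 kg.
Tool frame: the origin (TCP) lies between the finger pads; the fingertips stand 11 mm ahead of it and the grasp point (between the pads) lies 8 mm behind it (tips_ahead is the distance from the TCP to the fingertips, in m); z points along the fingers, x is the direction in which the jaws open and shut, and the axes are right-handed (so a half turn about z gives the same grasp; the last joint's range is limited). The gripper opens to 85 mm and grips with 20 to 120 N. Pads are 22 mm wide; open, the fingers measure 114 mm over their backs; the gripper's body (76 mm by 85 mm) begins 54 mm behind the grasp point. The pads swing forward as they close: fully open they stand 13 mm farther back than shut.
Start: joints at [1.091, 0.276, 1.505, -0, 1.361, -0.121], TCP at [0.202, 0.538, 0.242] pointing down, gripper open.
Joint ranges: [-2.89, 2.89], [-0.75, 2.08], [0.22, 2.7], [-1.18, 4.32], [0.11, 2.71], [-2.7, 2.7]. Speed limits (rad/s): [2.57, 2.57, 3.14, 3.14, 3.14, 3.14].

### API

Orientations are given as a unit quaternion [w, x, y, z].
In Python, from rig import get_state, get_image, sign_off, masks_of, tips_ahead gives the robot as it stands.
- The arm moves only by the tool play_rows, never from a script. Its argument "series" is a list of rows, each an object of numbers: "fingers": the closure, from -1 (fully open) to 1 (shut); "dx", "dy", "dz": the shift along the world's x, y, z in mm; "turn": the turn about the world's z in rad. A call has 1 to 20 rows; each row shifts and turns the pose as measured when the row begins; what a row does not reach is not made up. A row lasts 1/12 s, in which the tool goes at most 41.7 mm and 7.16 degrees, less where a joint would pass 70% of its speed; a pose out of reach is approached as far as the arm can. A call with a gripper value outside its range is refused whole. The fingers move at their own pace and stop on an object; "squeeze" is the grip in N (left out, the last holds). Time passes only in rows, so rows that do not move let the fingers close. It gives the time, the measured TCP pose, the force and the opening at its end, in the units of the state.
- get_state(): the state, without advancing time (a new reading comes with each control period).
- get_image(name): name is "scene" or "top" or "wrist"; returns a dict with "pixels" (480x640x3 uint8, red, green, blue), "vfov" (degrees; the focal length in pixels is half the picture's height over the tangent of half this angle, whatever the lens; pixels are square), "cx", "cy" (the principal point, pixels), "rvec" (rotation vector, rad) and "tvec" (3), from world to camera coordinates, as OpenCV has them; the wrist camera has in their place "hand_eye" (4x4, takes a point from camera to tool coordinates, whose origin is the TCP and whose axes are the tool frame's). Camera axes: x right, y down, z forward; pixel columns grow to the right and rows downward; lengths in m; the calibration is good to about 2 mm. A picture is of the moment at which its call begins: read the wrist's pose just before it. There is no depth.
- sign_off(): hands the job in, once; it reports no verdict.
Trained networks look in a picture, given as the dict that the camera call returned (one of the last four; its "shot" number tells which), for a name from the list of things; names that differ only in an ending like _2 or _b are one class to them, and where a whole thing is asked for, a point or a joint stands for the part that bears it (a point fixed in the world has none). Each returns a list of dicts, best first, with "p" (0 to 1); they miss things now and then, are a little off and sometimes report something else, mostly with a low value. They report only what shows in the picture. A call takes as long as a camera call. They do not tell look-alikes from the thing itself.
- masks_of(picture, label): "region" (480x640 bool, what is visible of it) and "xy" ([column, row] in pixels, amid what is visible of it).
The state is a dict: "clock": time; "qpos": joint angles; "qd": joint speeds; "effort": joint torques, N m; "position": TCP position; "ee_rot": TCP orientation; "contact_force": force on the tool from outside, world axes, zero at the start; "moment": the same for the moment, N m; "width": finger opening in m.
Only numpy, scipy, OpenCV 4.12 (cv2) and the standard library are available. Lean on these libraries where they do the work, as an engineer would, in place of code of your own. Each camera call takes 0.05 s, during which the arm holds its last target. There are 200 camera calls.

### The job

Pick up the dark wooden rail with the brass hinge leaf, bring its single knuckle down between the two brass knuckles on the jamb block so that the three holes line up in one straight bore for the hinge pin, with the rail level and reaching out from the jamb towards the robot, and keep it still there for two seconds. Do not press hard against the jamb, and leave the other rail, the pin and the things standing about where they are. Finish while still gripping the rail in the air, lined up: do not put it down or let go.

Things in the scene. Friction and masses are not known exactly. Their poses are not given: they have to be found in the camera images.
- brass_rail_center (a point): Centre of the loose dark wooden rail to pick up: 120 long (x) x 40 wide (y) x 36 high (z) mm, 0.17 to 0.35 kg, lying flat on the bench, so this point starts 18 mm up. x runs along it towards its knuckle end, z up. A brass hinge leaf (3 mm plate) lies on top at the +x end. It balances about 4 mm to +x of this point. Grip it across the 40 mm width from above.
- brass_rail_hole (a point): Centre of the hole in the brass rail's single knuckle: a tube 22 mm outside, hole 12 mm, 28 mm long along y, past the +x end of the rail. This point lies 75 mm along +x and 18 mm up (+z) from brass_rail_center, on the rail's middle line. Same axes as the rail; y is the hole's axis.
- brass_rail: The same loose brass-leaf rail; origin at the centre of its underside, same axes as brass_rail_center.
- jamb_gap (a point): Where the centre of the rail's hole must come: mid-way between the jamb's two brass knuckles (tubes 22 mm outside, hole 12 mm, 16 mm long), 100 mm above the bench, 15 mm in front of the block's face. The gap is 34 mm along y, open above, below and in front, with no stop for depth. y is the hole axis, z up, x into the block. When matched the rail's axes are parallel to these, x to x.
- jamb: Brown wooden jamb block, 60 (x) x 110 (y) x 100 (z) mm, fixed to the bench on a plywood foot 10 mm thick reaching 75 mm behind its centre; brass plate on top (to 103 mm high), its two knuckles (to 111 mm) overhang the front (-x) face, their axis 45 mm in front of the centre. Origin: centre of the block's underside. Place and yaw vary.
- steel_rail_center (a point): Centre of the other rail, not to be used: pale wood, same 120 x 40 x 36 mm, with a steel leaf with two knuckles at its +x end (to 86 mm from this point) that does not fit. It lies beside the brass one, on either side. Axes as for brass_rail_center.
- pin: Brass hinge pin, 6 mm thick, 120 mm long over its 10 mm ends, lying along its y in a small grey tray (100 x 160 x 22 mm) on the far side of the bench. Origin at its middle, on the underside. Leave alone.
- solvent: White bottle, 60 mm across, 150 high, origin at the centre of its underside. Leave alone.
- glue: Small blue bottle with red cap, 44 mm across, 100 high, origin at the centre of its underside. Leave alone.
- varnish: Amber jar with black lid, 56 mm across, 80 high, origin at the centre of its underside. Leave alone.
- driver: Red-handled screwdriver, 200 mm long, lying along its x (handle to -x), origin under its middle. Leave alone.
Things that resemble listed ones, but are neither listed nor needed, are in the scene too. Of the things that look like the jamb, the smaller one is meant.

How it is judged:
By the outcome, as a careful person would: the job done as asked, in the order asked, and still so for the second after the job is handed in, while the arm keeps its last pose, push and grip.
It also fails if it takes over 38 s, if anything falls off the work surface, if the arm or the gripper's body presses on something with over 40 N, if the wrist force passes 120 N, or if a joint passes its speed limit or range.

## Working session

There is one attempt and no reset: what is moved stays moved. The work goes in short steps, Python scripts to look and compute and a tool call to move; the robot and the scene stay as the last step left them, time stands still between calls to the robot, and variables do not carry over. Pictures are saved under pics/ and viewed, about 8 in all and at most 12, crops included, and the job is handed in when it is done.

Besides the shell and the picture viewer there is one more tool, called as name(argument=value, ...), one argument or row to a line, values as JSON. play_rows: Moves the arm, as the interface text tells. Its arguments: {"type":"object","properties":{"series":{"type":"array"},"squeeze":{"type":"number"}},"required":["series"]}

```bash
ls; mkdir -p pics; cat > h.py <<'E'
import numpy as np,cv2,pickle
from rig import *
def shot(n):
    s=get_state(); p=get_image(n); p['state']=s
    return p
def save(p,f,box=None,sc=1):
    im=cv2.cvtColor(p['pixels'],cv2.COLOR_RGB2BGR)
    if box: im=im[box[1]:box[3],box[0]:box[2]]
    if sc!=1: im=cv2.resize(im,None,fx=sc,fy=sc,interpolation=cv2.INTER_CUBIC)
    cv2.imwrite('pics/'+f,im)
def cam(p):
    f=240/np.tan(np.radians(p['vfov'])/2)
    K=np.array([[f,0,p['cx']],[0,f,p['cy']],[0,0,1]])
    if 'rvec' in p:
        return K,cv2.Rodrigues(np.array(p['rvec'],float))[0],np.array(p['tvec'],float).ravel()
    w,x,y,z=p['state']['ee_rot']
    from scipy.spatial.transform import Rotation as R
    T=np.eye(4);T[:3,:3]=R.from_quat([x,y,z,w]).as_matrix();T[:3,3]=p['state']['position']
    M=np.linalg.inv(T@np.array(p['hand_eye']))
    return K,M[:3,:3],M[:3,3]
def toplane(p,uv,z):
    K,R,t=cam(p); d=R.T@np.linalg.inv(K)@np.array([uv[0],uv[1],1.]); c=-R.T@t
    return c+d*(z-c[2])/d[2]
def proj(p,X):
    K,R,t=cam(p); q=(R@np.atleast_2d(X).T).T+t; q=q@K.T
    return q[:,:2]/q[:,2:]
E
python3 - <<'E'
from h import *
import rig
for n in ('scene','top'):
    p=shot(n); save(p,n+'0.png'); print(n,p['vfov'],p['cx'],p['cy'],[k for k in p], (-cam(p)[1].T@cam(p)[2]).round(3))
    for l in ('brass_rail','jamb','steel_rail_center','pin','solvent','glue','varnish','driver'):
        for m in masks_of(p,l): print(l,round(m['p'],2),np.round(m['xy']),m['region'].sum(), toplane(p,m['xy'],0.03).round(3))
print(get_state(),rig.tips_ahead)
E
```

```text
pics
scene 57.73538910010484 318.931828980992 239.59334602231 ['pixels', 'vfov', 'cx', 'cy', 'rvec', 'tvec', 'shot', 'state'] [ 1.25  -0.236  0.644]
brass_rail 0.75 [158. 302.] 1322 [ 0.512 -0.331  0.03 ]
jamb 0.83 [166. 227.] 5406 [ 0.222 -0.295  0.03 ]
jamb 0.74 [366. 294.] 4890 [0.645 0.078 0.03 ]
steel_rail_center 0.65 [243. 283.] 933 [ 0.515 -0.156  0.03 ]
steel_rail_center 0.32 [363. 296.] 4834 [0.648 0.069 0.03 ]
pin 0.79 [268. 372.] 291 [ 0.761 -0.163  0.03 ]
solvent 0.6 [500. 250.] 1605 [0.619 0.435 0.03 ]
solvent 0.45 [240. 283.] 886 [ 0.514 -0.162  0.03 ]
glue 0.62 [479. 222.] 606 [0.5   0.465 0.03 ]
varnish 0.65 [119. 373.] 1804 [ 0.672 -0.406  0.03 ]
driver 0.62 [362. 294.] 4773 [0.641 0.071 0.03 ]
driver 0.53 [412. 209.] 220 [0.381 0.338 0.03 ]
top 47.46226288890026 322.5153481239242 240.5626006914704 ['pixels', 'vfov', 'cx', 'cy', 'rvec', 'tvec', 'shot', 'state'] [0.278 0.008 1.461]
brass_rail 0.63 [456. 248.] 882 [ 0.49  -0.325  0.03 ]
jamb 0.95 [304. 194.] 2022 [0.645 0.076 0.03 ]
jamb 0.95 [445. 336.] 4506 [ 0.26  -0.281  0.03 ]
steel_rail_center 0.81 [393. 249.] 86
[... 319 characters left out ...]
ock': 0.9, 'qpos': array([ 1.09099400e+00,  2.75899960e-01,  1.50491227e+00, -9.67749455e-06,
        1.36070485e+00, -1.21015329e-01]), 'qd': array([ 1.47247489e-03,  8.21490865e-04,  1.98311833e-06, -8.14968234e-04,
       -6.42665624e-04, -8.04928673e-05]), 'effort': array([ 6.17622773e-04, -4.16633356e+01, -2.46098971e+01, -2.47553480e-04,
       -3.82778353e-05, -3.89664535e-05]), 'position': array([0.20193219, 0.53840089, 0.24232313]), 'ee_rot': array([-1.34285433e-05,  8.21929693e-01,  5.69588956e-01,  3.56336147e-05]), 'contact_force': array([3.52251014e-04, 2.24063697e-01, 4.94168023e-01]), 'moment': array([ 0.01324523, -0.02447183,  0.03160433]), 'width': 0.08541074761000275} 0.011
```

View pics/top0.png

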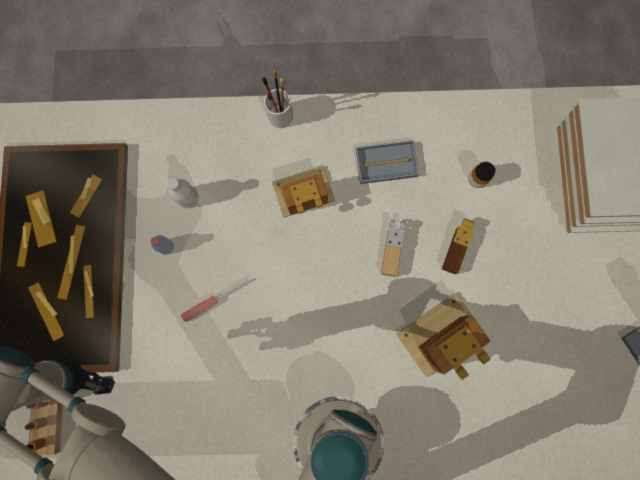

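View pics/scene0.png

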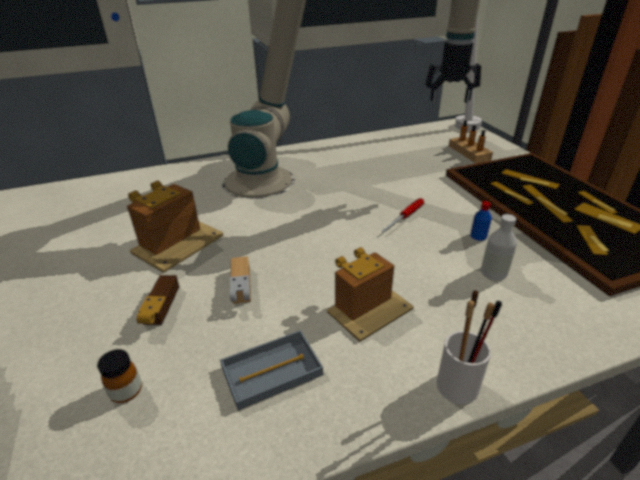

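Candidate jambs: top (304,194) and (445,336). The first is clearly smaller, with knuckles on the robot-facing side, so it is the one meant. Brass rail: the dark one at top (458,246). The pale steel one at (394,248) is not to be used. I'll get the wrist camera over the jamb next.

```bash
python3 - <<'E'
from h import *
p=shot('wrist'); print(np.round(p['hand_eye'],4).tolist(),p['vfov'],p['cx'],p['cy'])
for z in (0,.1): print(toplane(p,(320,240),z).round(3)-p['state']['position'].round(3))
E
```

```text
[[1.0, -0.0004, -0.0003, 0.0004], [0.0004, 0.9593, 0.2822, -0.072], [0.0002, -0.2822, 0.9593, -0.1331], [0.0, 0.0, 0.0, 1.0]] 58.529315404891264 316.90439520005 237.690000958966
[ 0.039 -0.011 -0.242]
[ 0.011 -0.001 -0.142]
```

play_rows(
  series=[
    {"fingers": -1, "dx": 20, "dy": -36, "dz": 8},
    {"fingers": -1, "dx": 20, "dy": -36, "dz": 8},
    {"fingers": -1, "dx": 20, "dy": -36, "dz": 8},
    {"fingers": -1, "dx": 20, "dy": -36, "dz": 8},
    {"fingers": -1, "dx": 20, "dy": -36, "dz": 8},
    {"fingers": -1, "dx": 20, "dy": -36, "dz": 8},
    {"fingers": -1, "dx": 20, "dy": -36, "dz": 8},
    {"fingers": -1, "dx": 20, "dy": -36, "dz": 8},
    {"fingers": -1, "dx": 20, "dy": -36},
    {"fingers": -1, "dx": 20, "dy": -36},
    {"fingers": -1, "dx": 20, "dy": -36},
    {"fingers": -1, "dx": 20, "dy": -36},
    {"fingers": -1},
    {"fingers": -1},
  ],
)

```text
invalid input at $.series[0]: expected keys fingers, dx, dy, dz, turn
```

play_rows(
  series=[
    {"fingers": -1, "dx": 24, "dy": -31, "dz": 4, "turn": 0},
    {"fingers": -1, "dx": 24, "dy": -31, "dz": 4, "turn": 0},
    {"fingers": -1, "dx": 24, "dy": -31, "dz": 4, "turn": 0},
    {"fingers": -1, "dx": 24, "dy": -31, "dz": 4, "turn": 0},
    {"fingers": -1, "dx": 24, "dy": -31, "dz": 4, "turn": 0},
    {"fingers": -1, "dx": 24, "dy": -31, "dz": 4, "turn": 0},
    {"fingers": -1, "dx": 24, "dy": -31, "dz": 4, "turn": 0},
    {"fingers": -1, "dx": 24, "dy": -31, "dz": 4, "turn": 0},
    {"fingers": -1, "dx": 24, "dy": -31, "dz": 4, "turn": 0},
    {"fingers": -1, "dx": 24, "dy": -31, "dz": 4, "turn": 0},
    {"fingers": -1, "dx": 24, "dy": -31, "dz": 4, "turn": 0},
    {"fingers": -1, "dx": 24, "dy": -31, "dz": 4, "turn": 0},
    {"fingers": -1, "dx": 24, "dy": -31, "dz": 0, "turn": 0},
    {"fingers": -1, "dx": 24, "dy": -31, "dz": 0, "turn": 0},
    {"fingers": -1, "dx": 24, "dy": -31, "dz": 0, "turn": 0},
    {"fingers": -1, "dx": 0, "dy": 0, "dz": 0, "turn": 0},
    {"fingers": -1, "dx": 0, "dy": 0, "dz": 0, "turn": 0},
  ],
)

```text
clock: 2.37
position: [0.5741, 0.049, 0.2935]
ee_rot: [0.001, 0.82, 0.572, 0.004]
contact_force: [-0.8, 0.5, 0.1]
width: 0.0853
```

```bash
python3 - <<'E'
from h import *
p=shot('wrist'); pickle.dump(p,open('w1.pkl','wb')); print(p['state']['position'],p['state']['qd'].round(3),p['state']['clock']); save(p,'w1.png')
for m in masks_of(p,'jamb'): print(m['p'],m['xy'],m['region'].sum())
E
```

```text
[0.57405219 0.04903701 0.29349278] [-0.061  0.04  -0.035 -0.049 -0.04  -0.013] 2.3667
0.92 [371.7, 253.4] 14731
```

View pics/w1.png

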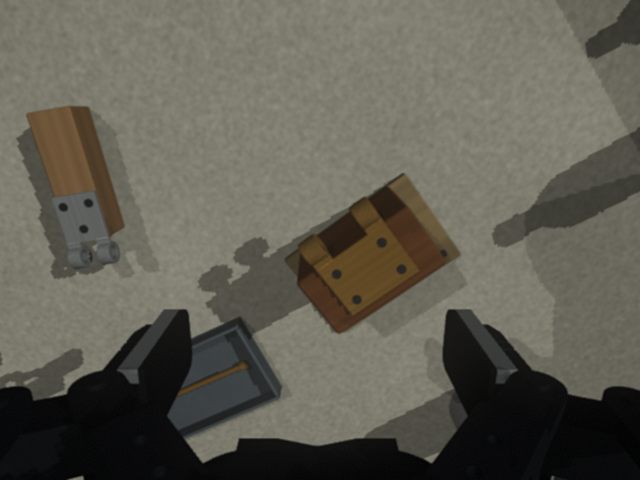

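The jamb is at (370,255), with its knuckles at (315,250) and (365,212) on its front side. The steel rail is at (75,190) and the tray with the pin at (215,390). I'll enlarge the jamb to confirm and measure it.

```bash
python3 - <<'E'
from h import *
p=pickle.load(open('w1.pkl','rb')); save(p,'w1c.png',(280,165,480,345),4)
E
```

```text
(no output)
```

View pics/w1c.png

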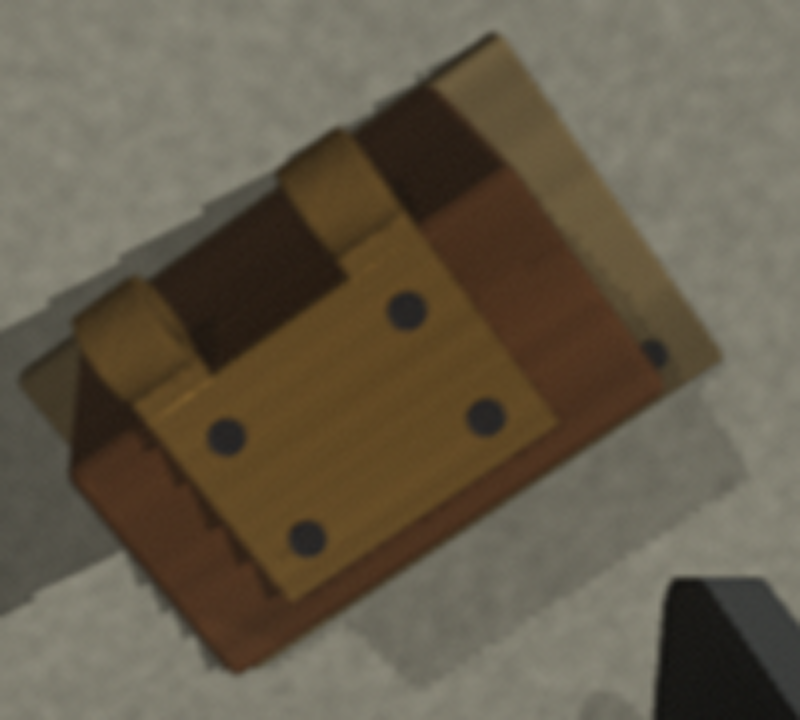

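Confirmed: smaller jamb with a brass plate and two knuckles, block corners at crop (237,670), (72,470), (515,165), (663,383). Next I'll fit its pose.

```bash
cat > fitj.py <<'E'
from h import *
from scipy.optimize import least_squares
p=pickle.load(open('w1.pkl','rb'))
c2=lambda a:np.array(a,float)/4+[280,165]-.375
L=np.array([[.03,-.055,.1],[-.03,-.055,.1],[-.03,.055,.1],[.03,.055,.1],[0,-.033,.103],[0,.033,.103]])
uv=c2([(237,670),(72,470),(515,165),(663,383),(290,600),(557,422)])
def W(q,L):
    c,s=np.cos(q[2]),np.sin(q[2]); return np.c_[q[0]+c*L[:,0]-s*L[:,1],q[1]+s*L[:,0]+c*L[:,1],L[:,2]]
def f(q):
    M=L.copy(); M[4:,0]=q[3]; return (proj(p,W(q,M))-uv).ravel()
r=least_squares(f,[.645,.076,.2,.02]); print(r.x.round(4),r.fun.round(1))
q=r.x
g=W(q,np.array([[-.045,0,.1]]))[0]; print('gap',g.round(4),'yaw deg',np.degrees(q[2]))
K=np.array([[x,y,.1+z] for y in (-.033,-.017,.017,.033) for x,z in ((-.045,.011),(-.056,0))])
print(((proj(p,W(q,K))+.375-[280,165])*4).round(0))
E
python3 fitj.py
```

```text
[0.6413 0.0729 0.2843 0.0205] [-1.   2.3 -2.4 -0.  -0.7 -2.1  2.7  1.6  0.7 -0.7  0.8 -0.4]
gap [0.5981 0.0602 0.1   ] yaw deg 16.291928697076965
[[103. 372.]
 [ 71. 312.]
 [169. 325.]
 [135. 266.]
 [313. 224.]
 [275. 166.]
 [383. 175.]
 [343. 117.]]
```

play_rows(
  series=[
    {"fingers": -1, "dx": -9, "dy": -32, "dz": -3, "turn": 0},
    {"fingers": -1, "dx": -9, "dy": -32, "dz": -3, "turn": 0},
    {"fingers": -1, "dx": -9, "dy": -32, "dz": -3, "turn": 0},
    {"fingers": -1, "dx": -9, "dy": -32, "dz": -3, "turn": 0},
    {"fingers": -1, "dx": -9, "dy": -32, "dz": -3, "turn": 0},
    {"fingers": -1, "dx": -9, "dy": -32, "dz": -3, "turn": 0},
    {"fingers": -1, "dx": -9, "dy": -32, "dz": -3, "turn": 0},
    {"fingers": -1, "dx": -9, "dy": -32, "dz": -3, "turn": 0},
    {"fingers": -1, "dx": -9, "dy": -32, "dz": -3, "turn": 0},
    {"fingers": -1, "dx": -9, "dy": -32, "dz": -3, "turn": 0},
    {"fingers": -1, "dx": -9, "dy": -30, "dz": -3, "turn": 0},
    {"fingers": -1, "dx": 0, "dy": 0, "dz": 0, "turn": 0},
    {"fingers": -1, "dx": 0, "dy": 0, "dz": 0, "turn": 0},
    {"fingers": -1, "dx": 0, "dy": 0, "dz": 0, "turn": 0},
  ],
)

```text
clock: 3.63
position: [0.4648, -0.2879, 0.2625]
ee_rot: [-0.0, 0.81, 0.587, 0.008]
contact_force: [-0.7, -0.6, -0.0]
width: 0.0851
```

```bash
python3 - <<'E'
from h import *
p=shot('wrist'); pickle.dump(p,open('w2.pkl','wb')); print(p['state']['position'],p['state']['ee_rot'],p['state']['qd'].round(3),p['state']['clock'])
ms=masks_of(p,'brass_rail')
for m in ms: print(m['p'],m['xy'],m['region'].sum(),toplane(p,m['xy'],.036))
x,y=map(int,ms[0]['xy']); b=(max(0,x-130),max(0,y-100),max(0,x-130)+260,max(0,y-100)+200); print(b); save(p,'w2.png',b,3)
E
```

```text
[ 0.46477687 -0.28785799  0.26247566] [-4.25458048e-04  8.09630738e-01  5.86883660e-01  8.09050093e-03] [ 0.019 -0.014  0.01   0.021  0.012  0.006] 3.6333
0.6 [278.3, 237.5] 7187 [ 0.48911021 -0.32777517  0.036     ]
(148, 137, 408, 337)
```

View pics/w2.png

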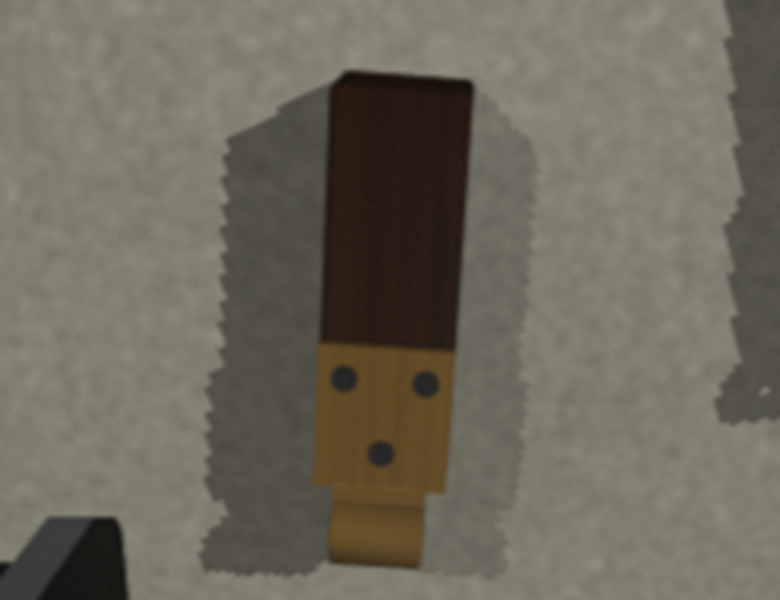

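The crop shows the dark rail with its brass leaf and single knuckle: end corners (331,85) and (473,82), leaf corners (313,487) and (444,492), knuckle end (331,560) to (421,567). It is the brass rail.

```bash
cat > fitr.py <<'E'
from h import *
from scipy.optimize import least_squares
p=pickle.load(open('w2.pkl','rb'))
L=np.array([[-.06,-.02,.036],[-.06,.02,.036],[.06,-.02,.037],[.06,.02,.037],[.0849,-.014,.0407],[.0849,.014,.0407]])
uv=np.array([(331,82),(474,80),(313,487),(444,492),(331,562),(421,568)])/3-1/3+[148,137]
def W(q,L):
    c,s=np.cos(q[2]),np.sin(q[2]); return np.c_[q[0]+c*L[:,0]-s*L[:,1],q[1]+s*L[:,0]+c*L[:,1],L[:,2]]
r=least_squares(lambda q:(proj(p,W(q,L))-uv).ravel(),[.49,-.33,-.3]); print(r.x.round(4),r.fun.round(1)); print('rail yaw',np.degrees(r.x[2]))
s=get_state();w,x,y,z=s['ee_rot']
from scipy.spatial.transform import Rotation as R
M=R.from_quat([x,y,z,w]).as_matrix();print(M.round(3),'toolx yaw',np.degrees(np.arctan2(M[1,0],M[0,0])),s['position'],s['clock'])
print('d to rail',(r.x[:2]-s['position'][:2])*1000)
E
python3 fitr.py
```

```text
[ 0.4865 -0.3273 -0.3915] [-0.8 -0.  -0.4  4.2  0.5 -2.4  0.8 -1.3 -0.3 -0.5  0.2 -0.7]
rail yaw -22.4337502558139
[[ 0.31   0.951  0.013]
 [ 0.951 -0.31   0.01 ]
 [ 0.014  0.009 -1.   ]] toolx yaw 71.95085549379527 [ 0.465099   -0.28722529  0.2626601 ] 3.7333
d to rail [ 21.43999515 -40.08299727]
```

play_rows(
  series=[
    {"fingers": -1, "dx": 0, "dy": 0, "dz": 0, "turn": 0},
    {"fingers": -1, "dx": 0, "dy": 0, "dz": 0, "turn": 0},
  ],
)

```text
clock: 3.9
position: [0.466, -0.2845, 0.2632]
ee_rot: [-0.0, 0.808, 0.589, 0.009]
contact_force: [0.3, 0.6, 0.0]
width: 0.0854
```

```bash
sed -i 's/^r=.*/keep=np.ones(12,bool);keep[[1,3]]=0\nr=least_squares(lambda q:(proj(p,W(q,L))-uv).ravel()[keep],[.49,-.33,-.3]); print(r.x.round(4),r.fun.round(1)); print("rail yaw",np.degrees(r.x[2]))\ng=r.x[:2]+.002*np.array([np.cos(r.x[2]),np.sin(r.x[2])])/; s/d to rail.*/d",(g-s["position"][:2])*1000,"turn",r.x[2]+np.pi\/2-np.arctan2(M[1,0],M[0,0]),s["qd"].round(3))/' fitr.py; python3 fitr.py
```

```text
File "fitr.py", line 14
    print('d",(g-s["position"][:2])*1000,"turn",r.x[2]+np.pi/2-np.arctan2(M[1,0],M[0,0]),s["qd"].round(3))
          ^
SyntaxError: unterminated string literal (detected at line 14)
```

```bash
sed -i "s/'d\"/\"d\"/" fitr.py; python3 fitr.py
```

```text
[ 0.4878 -0.3276 -0.396 ] [-0.3  0.   0.4 -1.2  0.6  0.  -0.6  0.7 -0.1  0.6]
rail yaw -22.69058108421445
[[ 0.306  0.952  0.014]
 [ 0.952 -0.306  0.011]
 [ 0.014  0.01  -1.   ]] toolx yaw 72.1709824199955 [ 0.46600585 -0.28448795  0.26316967] 3.9
d [ 23.6244348  -43.92679329] turn -0.08485028994325661 [ 0.024 -0.006  0.002  0.003  0.     0.005]
```

play_rows(
  series=[
    {"fingers": -1, "dx": 3, "dy": -6, "dz": -10, "turn": -0.01},
    {"fingers": -1, "dx": 3, "dy": -6, "dz": -20, "turn": -0.01},
    {"fingers": -1, "dx": 3, "dy": -6, "dz": -20, "turn": -0.01},
    {"fingers": -1, "dx": 3, "dy": -6, "dz": -20, "turn": -0.01},
    {"fingers": -1, "dx": 3, "dy": -6, "dz": -20, "turn": -0.01},
    {"fingers": -1, "dx": 3, "dy": -6, "dz": -20, "turn": -0.01},
    {"fingers": -1, "dx": 3, "dy": -5, "dz": -20, "turn": -0.01},
    {"fingers": -1, "dx": 2, "dy": -3, "dz": -15, "turn": -0.01},
    {"fingers": -1, "dx": 1, "dy": -2, "dz": -8, "turn": 0},
    {"fingers": -1, "dx": 0, "dy": 0, "dz": 0, "turn": 0},
    {"fingers": -1, "dx": 0, "dy": 0, "dz": 0, "turn": 0},
  ],
)

```text
clock: 4.82
position: [0.4949, -0.329, 0.0995]
ee_rot: [0.002, 0.83, 0.557, 0.009]
contact_force: [0.5, -0.9, -0.3]
width: 0.0852
```

```bash
python3 fitr.py
```

```text
[ 0.4878 -0.3276 -0.396 ] [-0.3  0.   0.4 -1.2  0.6  0.  -0.6  0.7 -0.1  0.6]
rail yaw -22.69058108421445
[[ 0.379  0.925  0.018]
 [ 0.925 -0.38   0.007]
 [ 0.013  0.014 -1.   ]] toolx yaw 67.70142104455489 [ 0.49490416 -0.32904491  0.09954522] 4.8167
d [-5.27387563  0.63016874] turn -0.006841727821851551 [ 0.002  0.019  0.006 -0.002 -0.008 -0.   ]
```

play_rows(
  series=[
    {"fingers": -1, "dx": -3, "dy": 0, "dz": -10, "turn": -0.007},
    {"fingers": -1, "dx": -2, "dy": 0, "dz": -15, "turn": 0},
    {"fingers": -1, "dx": 0, "dy": 0, "dz": -15, "turn": 0},
    {"fingers": -1, "dx": 0, "dy": 0, "dz": -15, "turn": 0},
    {"fingers": -1, "dx": 0, "dy": 0, "dz": -10, "turn": 0},
    {"fingers": -1, "dx": 0, "dy": 0, "dz": -6, "turn": 0},
    {"fingers": -1, "dx": 0, "dy": 0, "dz": -3, "turn": 0},
    {"fingers": -1, "dx": 0, "dy": 0, "dz": 0, "turn": 0},
    {"fingers": -1, "dx": 0, "dy": 0, "dz": 0, "turn": 0},
  ],
)

```text
clock: 5.57
position: [0.4923, -0.3307, 0.0277]
ee_rot: [0.009, 0.832, 0.554, 0.011]
contact_force: [0.4, -0.4, 0.9]
width: 0.0855
```

```bash
python3 fitr.py
```

```text
[ 0.4878 -0.3276 -0.396 ] [-0.3  0.   0.4 -1.2  0.6  0.  -0.6  0.7 -0.1  0.6]
rail yaw -22.69058108421445
[[ 0.386  0.922  0.028]
 [ 0.923 -0.386 -0.003]
 [ 0.008  0.027 -1.   ]] toolx yaw 67.3044129810407 [ 0.49229691 -0.33074181  0.02765071] 5.5667
d [-2.66663221  2.32707036] turn 8.737004343783994e-05 [-0.    -0.004 -0.001  0.001 -0.002  0.003]
```

play_rows(
  series=[
    {"fingers": -1, "dx": -2, "dy": 2, "dz": -5, "turn": 0},
    {"fingers": -1, "dx": 0, "dy": 0, "dz": -5, "turn": 0},
    {"fingers": 1, "dx": 0, "dy": 0, "dz": 0, "turn": 0},
    {"fingers": 1, "dx": 0, "dy": 0, "dz": 0, "turn": 0},
    {"fingers": 1, "dx": 0, "dy": 0, "dz": 0, "turn": 0},
    {"fingers": 1, "dx": 0, "dy": 0, "dz": 0, "turn": 0},
    {"fingers": 1, "dx": 0, "dy": 0, "dz": 0, "turn": 0},
    {"fingers": 1, "dx": 0, "dy": 0, "dz": 0, "turn": 0},
    {"fingers": 1, "dx": 0, "dy": 0, "dz": 0, "turn": 0},
    {"fingers": 1, "dx": 0, "dy": 0, "dz": 0, "turn": 0},
  ],
  squeeze=70,
)

```text
clock: 6.4
position: [0.4915, -0.3298, 0.0193]
ee_rot: [0.011, 0.832, 0.554, 0.012]
contact_force: [0.3, -0.3, 0.2]
width: 0.039
```

```bash
python3 fitr.py|tail -4
```

```text
[[ 0.386  0.922  0.032]
 [ 0.923 -0.386 -0.006]
 [ 0.007  0.032 -0.999]] toolx yaw 67.32050612742684 [ 0.49147199 -0.32979358  0.0193218 ] 6.4
d [-1.84171115  1.37884162] turn -0.00019350834800579975 [ 0.     0.     0.001  0.001 -0.001  0.001]
```

play_rows(
  series=[
    {"fingers": 1, "dx": 0, "dy": 0, "dz": 6, "turn": 0},
    {"fingers": 1, "dx": 0, "dy": 0, "dz": 14, "turn": 0},
    {"fingers": 1, "dx": 0, "dy": 0, "dz": 20, "turn": 0},
    {"fingers": 1, "dx": 0, "dy": 0, "dz": 24, "turn": 0},
    {"fingers": 1, "dx": 0, "dy": 0, "dz": 24, "turn": 0},
    {"fingers": 1, "dx": 0, "dy": 6, "dz": 24, "turn": 0.02},
    {"fingers": 1, "dx": 0, "dy": 14, "dz": 20, "turn": 0.05},
    {"fingers": 1, "dx": -2, "dy": 24, "dz": 15, "turn": 0.05},
    {"fingers": 1, "dx": -2, "dy": 26, "dz": 15, "turn": 0.05},
    {"fingers": 1, "dx": -2, "dy": 26, "dz": 15, "turn": 0.05},
    {"fingers": 1, "dx": -2, "dy": 26, "dz": 15, "turn": 0.05},
    {"fingers": 1, "dx": -2, "dy": 26, "dz": 15, "turn": 0.05},
    {"fingers": 1, "dx": -2, "dy": 26, "dz": 15, "turn": 0.05},
    {"fingers": 1, "dx": -2, "dy": 26, "dz": 15, "turn": 0.05},
    {"fingers": 1, "dx": -2, "dy": 26, "dz": 15, "turn": 0.05},
    {"fingers": 1, "dx": -2, "dy": 26, "dz": 15, "turn": 0.05},
    {"fingers": 1, "dx": -2, "dy": 26, "dz": 15, "turn": 0.05},
    {"fingers": 1, "dx": -2, "dy": 26, "dz": 10, "turn": 0.05},
    {"fingers": 1, "dx": 0, "dy": 16, "dz": 5, "turn": 0.05},
    {"fingers": 1, "dx": 0, "dy": 8, "dz": 0, "turn": 0.02},
  ],
)

```text
clock: 8.07
position: [0.4546, 0.0171, 0.3265]
ee_rot: [-0.001, 0.585, 0.811, 0.01]
contact_force: [1.1, -0.2, -2.8]
width: 0.039
```

play_rows(
  series=[
    {"fingers": 1, "dx": 0, "dy": 0, "dz": 0, "turn": 0},
    {"fingers": 1, "dx": 0, "dy": 0, "dz": 0, "turn": 0},
    {"fingers": 1, "dx": 0, "dy": 0, "dz": 0, "turn": 0},
    {"fingers": 1, "dx": 0, "dy": 0, "dz": 0, "turn": 0},
  ],
)

```text
clock: 8.4
position: [0.4528, 0.017, 0.325]
ee_rot: [-0.002, 0.585, 0.811, 0.008]
contact_force: [0.6, -0.7, -4.7]
width: 0.0388
```

```bash
python3 - <<'E'
from h import *
p=shot('wrist'); pickle.dump(p,open('w3.pkl','wb')); s=p['state'];print(s['position'],s['ee_rot'],s['qd'].round(3),s['width'],s['clock'])
b=(300,130,500,280); print(proj(p,[[.598,.06,.1]]))
save(p,'w3.png')
E
```

```text
[0.45284184 0.01698532 0.32496945] [-0.00208651  0.58450926  0.81134034  0.00845161] [-0.017  0.009  0.011 -0.011 -0.005  0.003] 0.03882890854394674 8.4
[[307.93560014 353.40526245]]
```

View pics/w3.png

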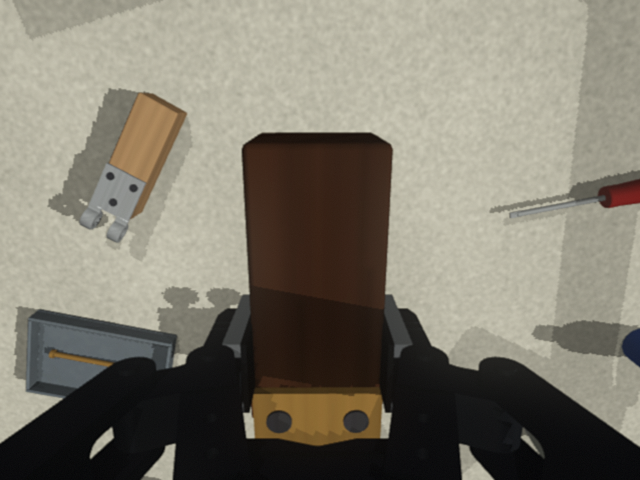

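The rail is held straight between the pads: rear edge corners (243,150) and (392,150), leaf edge at v≈389. It hides the jamb, so I'll shift sideways to see the jamb to the left of the rail.

play_rows(
  series=[
    {"fingers": 1, "dx": 5, "dy": 6, "dz": 0, "turn": 0},
    {"fingers": 1, "dx": 10, "dy": 13, "dz": 0, "turn": 0},
    {"fingers": 1, "dx": 11, "dy": 15, "dz": 0, "turn": 0},
    {"fingers": 1, "dx": 11, "dy": 15, "dz": 0, "turn": 0},
    {"fingers": 1, "dx": 11, "dy": 15, "dz": 0, "turn": 0},
    {"fingers": 1, "dx": 11, "dy": 15, "dz": 0, "turn": 0},
    {"fingers": 1, "dx": 11, "dy": 15, "dz": 0, "turn": 0},
    {"fingers": 1, "dx": 11, "dy": 15, "dz": 0, "turn": 0},
    {"fingers": 1, "dx": 10, "dy": 13, "dz": 0, "turn": 0},
    {"fingers": 1, "dx": 6, "dy": 8, "dz": 0, "turn": 0},
    {"fingers": 1, "dx": 2, "dy": 3, "dz": 0, "turn": 0},
    {"fingers": 1, "dx": 0, "dy": 0, "dz": 0, "turn": 0},
    {"fingers": 1, "dx": 0, "dy": 0, "dz": 0, "turn": 0},
    {"fingers": 1, "dx": 0, "dy": 0, "dz": 0, "turn": 0},
  ],
)

```text
clock: 9.62
position: [0.5605, 0.1509, 0.3172]
ee_rot: [-0.006, 0.592, 0.806, 0.004]
contact_force: [0.1, 0.3, -3.9]
width: 0.0387
```

```bash
python3 - <<'E'
from h import *
p=shot('wrist'); pickle.dump(p,open('w4.pkl','wb')); s=p['state'];print(s['position'],s['ee_rot'],s['qd'].round(3),s['width'],s['clock'])
q=proj(p,[[.62,.066,.1]])[0]; x,y=[int(v) for v in q]; x=max(100,x);y=max(75,y);b=(x-100,y-75,x+100,y+75); print(q,b)
save(p,'w4c.png',b,4)
E
```

```text
[0.56046825 0.15088784 0.31722236] [-0.00563614  0.59249955  0.80554056  0.00411365] [-0.009 -0.001  0.008 -0.009  0.01  -0.001] 0.038687645256362396 9.6167
[196.60965745 238.5021461 ] (96, 163, 296, 313)
```

View pics/w4c.png

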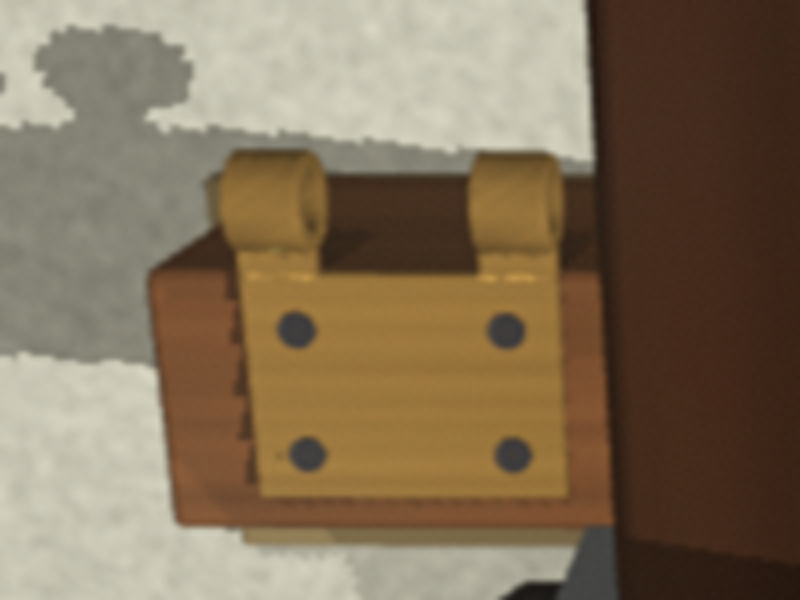

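Clear view of the jamb. Crop pixels: knuckle fronts at v≈152 (u 226, 318, 474, 557), plate back corners (260,497) and (568,497), screws (296,330), (507,330), (307,455), (513,455). I'll fit each view separately, then both together.

```bash
cat > fitj2.py <<'E'
from h import *
from scipy.optimize import least_squares
from scipy.spatial.transform import Rotation as Ro
V={}
for n,off,kn,pb,scr,bl in (('w1',(280,165),[(75,325),(137,278),(280,180),(340,130)],[(290,600),(557,422)],[(227,437),(407,311),(307,538),(486,417)],[(72,470,-.03,-.055),(237,670,.03,-.055),(515,165,-.03,.055),(663,383,.03,.055)]),
 ('w4',(96,163),[(226,152),(318,152),(474,152),(557,152)],[(260,497),(568,497)],[(296,330),(507,330),(307,455),(513,455)],[(150,272,-.03,-.055),(180,525,.03,-.055)])):
    p=pickle.load(open(n+'.pkl','rb')); c=lambda a:np.array(a,float)/4+np.array(off)-.375
    V[n]=(p,c(kn),c(pb),c(scr),c([b[:2] for b in bl]),[b[2:] for b in bl])
def W(q,L):
    L=np.array(L);c,s=np.cos(q[2]),np.sin(q[2]); return np.c_[q[0]+c*L[:,0]-s*L[:,1],q[1]+s*L[:,0]+c*L[:,1],L[:,2]]
def res(q,p,kn,pb,scr,bu,bl):
    K,R,t=cam(p);C=-R.T@t
    g=W(q,[[-.045,0,.1]])[0]; d=C-g; cx=d[0]*np.cos(q[2])+d[1]*np.sin(q[2]); D=np.hypot(cx,d[2]); ph=np.arctan2(d[2],cx)+np.arccos(.011/D)
    fx,fz=.011*np.cos(ph),.011*np.sin(ph)
    L=[[-.045+fx,y,.1+fz] for y in (-.033,-.017,.017,.033)]
    L+=[[q[3],-.033,.103],[q[3],.033,.103]]
    L+=[[q[4],-q[6],.103],[q[4],q[6],.103],[q[5],-q[6],.103],[q[5],q[6],.103]]
    n=len(L); L+=[[a[0]*.975,a[1]*.985,.1] for a in bl]
    e=proj(p,W(q,L))-np.vstack([kn,pb,scr,bu])
    return e
def F(q,ns): return np.vstack([res(q,*V[n]) for n in ns]).ravel()
for ns in (('w1',),('w4',),('w1','w4')):
    r=least_squares(F,[.64,.07,.28,.02,-.015,.01,.02],args=(ns,),loss='soft_l1',x_scale=.01); q=r.x
    print(ns,'gap',W(q,[[-.045,0,.1]])[0].round(4),'yaw',np.degrees(q[2]).round(2),q[3:].round(4)); print(F(q,ns).reshape(-1,2).round(1).tolist())
# rail in hand (tool frame), from w3
for n,rc in (('w3',None),):
    p=pickle.load(open(n+'.pkl','rb'))
    uv=np.array([(243,150),(392,150),(249,290),(386,290)],float)
    K=cam(p)[0];H=np.array(p['hand_eye'])
    for z in (-.0167,):
        for u in np.vstack([uv,[(254,391),(380,388)]]):
            d=H[:3,:3]@np.linalg.inv(K)@np.r_[u,1]; X=H[:3,3]+d*(z-H[2,3])/d[2]; print((X*1000).round(1))
E
python3 fitj2.py
```

```text
('w1',) gap [0.6001 0.0597 0.1   ] yaw 16.76 [ 0.0187 -0.0188  0.0092  0.0221]
[[-0.3, -1.1], [0.0, -0.8], [-1.2, -1.4], [0.4, -1.0], [0.3, -0.0], [0.0, -0.2], [0.0, -0.1], [0.1, -0.0], [0.1, -0.0], [0.0, -0.1], [-0.3, 2.8], [0.4, 3.4], [-1.2, 1.4], [1.7, 3.2]]
('w4',) gap [0.5991 0.0598 0.1   ] yaw 16.75 [ 0.0198 -0.0183  0.01    0.0222]
[[2.7, -0.6], [-1.0, -0.5], [1.0, -0.2], [-0.5, -0.1], [0.5, -0.1], [-0.4, 0.1], [0.2, -0.1], [0.2, 0.1], [0.3, -0.1], [0.4, 0.1], [-1.4, 0.7], [-1.5, 1.3]]
('w1', 'w4') gap [0.5995 0.0598 0.1   ] yaw 16.71 [ 0.0194 -0.0184  0.0098  0.0221]
[[-0.6, -1.9], [-0.2, -1.6], [-1.4, -2.2], [0.3, -1.8], [0.6, -0.1], [0.3, -0.3], [0.1, -0.4], [0.2, -0.4], [0.2, -0.2], [0.3, -0.3], [-0.6, 2.1], [0.1, 2.7], [-1.3, 0.7], [1.5, 2.5], [2.6, -0.3], [-1.1, -0.1], [0.9, 0.2], [-0.6, 0.3], [0.3, -0.3], [-0.6, 0.0], [0.1, 0.1], [-0.1, 0.4], [0.2, -0.1], [0.1, 0.2], [-1.5, 1.0], [-1.6, 1.6]]
[-19.3 -61.9 -16.7]
[ 20.6 -61.9 -16.7]
[-19.5 -21.5 -16.7]
[ 20.8 -21.4 -16.7]
[-19.5  13.1 -16.7]
[ 20.4  12.  -16.7]
```

```bash
cat > hand.py <<'E'
from h import *
from scipy.spatial.transform import Rotation as Ro
from scipy.optimize import least_squares
rot=lambda q:Ro.from_quat([q[1],q[2],q[3],q[0]])
# state at grasp
Rg=rot([0.011,0.832,0.554,0.012]); Pg=np.array([.4915,-.3298,.0193])
M=Rg.as_matrix(); yaw=np.arctan2(M[1,0],M[0,0])-np.pi/2
RT=Rg.inv()*Ro.from_euler('z',yaw)            # rail axes in tool
cT=Rg.inv().apply(np.array([.4878,-.3276,.018])-Pg)  # rail centre in tool
E
cat > chk.py <<'E'
from hand import *
print('rail centre in tool mm',(cT*1e3).round(1))
# leaf boundary in rail frame from w2
p=pickle.load(open('w2.pkl','rb')); q=[.4878,-.3276,-.396]
for u in ((322,342),(455,350),(344,379),(426,384),(381,454)):
    X=toplane(p,np.array(u)/3-1/3+[148,137],.0385)[:2]-q[:2]; c,s=np.cos(q[2]),np.sin(q[2]); print('w2 leaf pts rail frame',(1e3*np.array([c*X[0]+s*X[1],-s*X[0]+c*X[1]])).round(1))
p=pickle.load(open('w3.pkl','rb'));K=cam(p)[0];Hi=np.linalg.inv(np.array(p['hand_eye']))
def pr(L,R,c):
    X=R.apply(np.array(L))+c; X=X@Hi[:3,:3].T+Hi[:3,3]; X=X@K.T; return X[:,:2]/X[:,2:]
L=[[-.06,-.02,.018],[-.06,.02,.018],[-.018,-.02,.018],[-.018,.02,.018],[.017,-.0185,.0205],[.017,.0185,.0205],[.0285,-.0125,.021],[.0285,.0125,.021]]
print(pr(L,RT,cT).round(0).tolist())
for n in ('w3','w4'):
    s=pickle.load(open(n+'.pkl','rb'))['state']; print(n,'rail axes world\n',(rot(s['ee_rot'])*RT).as_matrix().round(3))
E
python3 chk.py
```

```text
rail centre in tool mm [ 0.6 -4.3  1.2]
w2 leaf pts rail frame [ 14.1 -19.2]
w2 leaf pts rail frame [13.6 19.7]
w2 leaf pts rail frame [ 25.1 -12.3]
w2 leaf pts rail frame [24.9 11.9]
w2 leaf pts rail frame [48.2 -0.3]
[[241.0, 144.0], [394.0, 144.0], [249.0, 290.0], [386.0, 290.0], [259.0, 396.0], [377.0, 395.0], [279.0, 427.0], [357.0, 427.0]]
w3 rail axes world
 [[ 0.948 -0.317  0.021]
 [ 0.317  0.948  0.001]
 [-0.02   0.005  1.   ]]
w4 rail axes world
 [[ 0.954 -0.298  0.032]
 [ 0.298  0.955  0.004]
 [-0.032  0.006  0.999]]
```

```bash
cat > edge.py <<'E'
import sys
from hand import *
p=pickle.load(open(sys.argv[1],'rb'));g=p['pixels'].astype(float).sum(2); g=cv2.GaussianBlur(g,(0,0),.8)
K=cam(p)[0];Hi=np.linalg.inv(np.array(p['hand_eye']))
def edge(v,lo,hi):
    d=np.abs(np.diff(g[v,lo:hi])); i=d.argmax(); i=min(max(i,1),len(d)-2); a,b,c=d[i-1:i+2]; return lo+i+.5+.5*(a-c)/(a-2*b+c)
rows=np.arange(165,280,3)
l=np.array([edge(v,236,262) for v in rows]); r=np.array([edge(v,375,400) for v in rows])
def line(x):
    from numpy.polynomial import polynomial as P
    k=np.ones(len(rows),bool)
    for _ in range(3): c=np.polyfit(rows[k],x[k],1); e=abs(x-np.polyval(c,rows)); k=e<max(.3,2*np.median(e))
    return c,k.sum(),e[k].std()
(cl,nl,sl),(cr,nr,sr)=line(l),line(r)
obs=[]
for v in (165,278): obs+= [np.polyval(cl,v),np.polyval(cr,v)]
print('edges',np.round(obs,2),nl,nr,sl,sr)
def ray(u,v):
    H=np.array(p['hand_eye']); return H[:3,3],H[:3,:3]@np.linalg.inv(K)@np.array([u,v,1.])
def err(a): # a: lateral, height z at y=-.04, pitch, yaw ; rail top plane, half-width .02-ch
    out=[]
    for i,v in enumerate((165,165,278,278)):
        o,d=ray(obs[i],v); # plane z = h + tan(pitch)*(y+.04)
        t=(a[1]+a[2]*(-.0+o[1]+.04)-o[2])/(d[2]-a[2]*d[1]); X=o+t*d
        sgn=-1 if i%2==0 else 1
        out.append(X[0]-a[0]-a[3]*X[1]-sgn*hw)
    return np.array(out)*1e3
for hw in (.02,.0195):
    s=least_squares(err,[0,-.0167,0,0],x_scale=.01); print('half width',hw,'lat,height mm',(s.x[:2]*1e3).round(2),'pitch deg (tool z per y)',np.degrees(s.x[2]).round(2),'yaw deg',np.degrees(s.x[3]).round(2))
top=RT.apply([[-.04,0,.018],[.0,0,.018]])+cT; print('grasp model top pts',(top*1e3).round(1),'pitch',np.degrees(np.arctan((top[1,2]-top[0,2])/(top[1,1]-top[0,1]))).round(2))
E
python3 edge.py w3.pkl
```

```text
edges [241.97 391.53 248.19 385.48] 39 39 0.046539809142483915 0.049617328629967504
half width 0.02 lat,height mm [  0.46 -17.17] pitch deg (tool z per y) 1.79 yaw deg 0.01
half width 0.0195 lat,height mm [  0.46 -20.04] pitch deg (tool z per y) 1.79 yaw deg 0.01
grasp model top pts [[  0.7 -43.7 -18.1]
 [  0.7  -3.7 -16.8]] pitch 1.81
```

```bash
cat > go.py <<'E'
import sys
from hand import *
cT=np.array([.0005,-.0033,.0012]); G=np.array([.5993,.0598,.1]); Y=np.radians(16.75)
s=get_state(); R=rot(s['ee_rot']); A=(R*RT).as_matrix()
hole=s['position']+R.apply(cT+RT.apply([.075,0,.018]))
t=Y-np.arctan2(A[1,0],A[0,0]); 
off=hole-s['position']; off2=Ro.from_euler('z',t).apply(off)
F=Ro.from_euler('z',-Y)
print('clock',s['clock'],'pos',s['position'].round(4),'hole-gap in jamb frame mm',(F.apply(hole-G)*1e3).round(1))
print('pitch/roll deg (nose up, ) ',np.degrees([A[2,0],A[2,1]]).round(2),'yaw err deg',np.degrees(-t).round(2))
print('TCP shift to gap',((G-off2-s['position'])*1e3).round(1),'turn',t.round(4)); print('F',s['contact_force'].round(1),'w',s['width'].round(4),'qd',abs(s['qd']).max().round(3))
E
python3 go.py
```

```text
clock 9.6667 pos [0.5604 0.1507 0.3173] hole-gap in jamb frame mm [ 61.1  99.5 231.7]
pitch/roll deg (nose up, )  [-1.82  0.35] yaw err deg 0.6
TCP shift to gap [ -30.1 -112.2 -231.7] turn -0.0104Traceback (most recent call last):
  File "go.py", line 11, in <module>
    print('TCP shift to gap',((G-off2-s['position'])*1e3).round(1),'turn',t.round(4)); print('F',s['contact_force'].round(1),'w',s['width'].round(4),'qd',abs(s['qd']).max().round(3))
                                                                                                                                 ^^^^^^^^^^^^^^^^
AttributeError: 'float' object has no attribute 'round'
```

Now to about 50 mm above the gap: shift (-30,-112,-182), turn -0.01.

play_rows(
  series=[
    {"fingers": 1, "dx": -2, "dy": -7, "dz": 0, "turn": 0},
    {"fingers": 1, "dx": -3, "dy": -13, "dz": 0, "turn": 0},
    {"fingers": 1, "dx": -4, "dy": -15, "dz": -4, "turn": 0},
    {"fingers": 1, "dx": -4, "dy": -15, "dz": -10, "turn": -0.005},
    {"fingers": 1, "dx": -4, "dy": -15, "dz": -14, "turn": -0.005},
    {"fingers": 1, "dx": -4, "dy": -15, "dz": -16, "turn": 0},
    {"fingers": 1, "dx": -4, "dy": -13, "dz": -18, "turn": 0},
    {"fingers": 1, "dx": -3, "dy": -9, "dz": -18, "turn": 0},
    {"fingers": 1, "dx": -2, "dy": -6, "dz": -18, "turn": 0},
    {"fingers": 1, "dx": 0, "dy": -3, "dz": -18, "turn": 0},
    {"fingers": 1, "dx": 0, "dy": 0, "dz": -18, "turn": 0},
    {"fingers": 1, "dx": 0, "dy": 0, "dz": -16, "turn": 0},
    {"fingers": 1, "dx": 0, "dy": 0, "dz": -12, "turn": 0},
    {"fingers": 1, "dx": 0, "dy": 0, "dz": -6, "turn": 0},
    {"fingers": 1, "dx": 0, "dy": 0, "dz": 0, "turn": 0},
    {"fingers": 1, "dx": 0, "dy": 0, "dz": 0, "turn": 0},
  ],
)

```text
clock: 11.0
position: [0.5171, 0.0128, 0.1513]
ee_rot: [0.002, 0.602, 0.799, 0.002]
contact_force: [-0.1, -0.3, -2.7]
width: 0.0387
```

```bash
sed -i "s/s\['width'\].round(4)/round(s['width'],4)/" go.py; python3 go.py
```

```text
clock 11.0 pos [0.5171 0.0128 0.1513] hole-gap in jamb frame mm [-20.1 -21.6  66.2]
pitch/roll deg (nose up, )  [-1.45 -0.52] yaw err deg -0.77
TCP shift to gap [ 13.3  25.6 -66.2] turn 0.0135
F [-0.1 -0.3 -2.7] w 0.0387 qd 0.016
```

play_rows(
  series=[
    {"fingers": 1, "dx": 2, "dy": 3, "dz": -2, "turn": 0.004},
    {"fingers": 1, "dx": 2, "dy": 5, "dz": -4, "turn": 0.004},
    {"fingers": 1, "dx": 3, "dy": 5, "dz": -5, "turn": 0.004},
    {"fingers": 1, "dx": 3, "dy": 5, "dz": -5, "turn": 0.002},
    {"fingers": 1, "dx": 2, "dy": 4, "dz": -3, "turn": 0},
    {"fingers": 1, "dx": 1, "dy": 2, "dz": 0, "turn": 0},
    {"fingers": 1, "dx": 0, "dy": 0, "dz": 0, "turn": 0},
    {"fingers": 1, "dx": 0, "dy": 0, "dz": 0, "turn": 0},
    {"fingers": 1, "dx": 0, "dy": 0, "dz": 0, "turn": 0},
  ],
)

```text
clock: 11.75
position: [0.5344, 0.04, 0.1339]
ee_rot: [0.006, 0.595, 0.804, 0.004]
contact_force: [-0.6, -0.7, -2.7]
width: 0.0388
```

```bash
python3 go.py
```

```text
clock 11.75 pos [0.5344 0.04   0.1339] hole-gap in jamb frame mm [ 4.1  0.7 49.3]
pitch/roll deg (nose up, )  [-1.03 -0.68] yaw err deg 0.23
TCP shift to gap [ -3.8  -1.6 -49.3] turn -0.004
F [-0.6 -0.7 -2.7] w 0.0388 qd 0.005
```

play_rows(
  series=[
    {"fingers": 1, "dx": -1, "dy": 0, "dz": -2, "turn": -0.002},
    {"fingers": 1, "dx": -1, "dy": -1, "dz": -4, "turn": -0.002},
    {"fingers": 1, "dx": -1, "dy": 0, "dz": -5, "turn": 0},
    {"fingers": 1, "dx": -1, "dy": 0, "dz": -5, "turn": 0},
    {"fingers": 1, "dx": 0, "dy": 0, "dz": -3, "turn": 0},
    {"fingers": 1, "dx": 0, "dy": 0, "dz": 0, "turn": 0},
    {"fingers": 1, "dx": 0, "dy": 0, "dz": 0, "turn": 0},
  ],
)

```text
clock: 12.33
position: [0.5291, 0.0381, 0.1128]
ee_rot: [0.005, 0.597, 0.802, 0.004]
contact_force: [1.0, 0.3, -2.8]
width: 0.039
```

```bash
python3 go.py; python3 - <<'E'
from h import *
p=shot('wrist'); pickle.dump(p,open('w5.pkl','wb'))
E
python3 edge.py w5.pkl
```

```text
clock 12.3333 pos [0.5291 0.0381 0.1128] hole-gap in jamb frame mm [-1.5  0.  28.1]
pitch/roll deg (nose up, )  [-1.09 -0.68] yaw err deg -0.09
TCP shift to gap [  1.4   0.3 -28.1] turn 0.0015
F [ 1.   0.3 -2.8] w 0.039 qd 0.009
edges [241.97 391.57 248.19 385.47] 39 39 0.04760667659894093 0.03748380973360056
half width 0.02 lat,height mm [  0.42 -17.19] pitch deg (tool z per y) 1.85 yaw deg -0.0
half width 0.0195 lat,height mm [  0.43 -20.06] pitch deg (tool z per y) 1.85 yaw deg -0.0
grasp model top pts [[  0.7 -43.7 -18.1]
 [  0.7  -3.7 -16.8]] pitch 1.81
```

play_rows(
  series=[
    {"fingers": 1, "dx": 0.7, "dy": 0.2, "dz": -2, "turn": 0},
    {"fingers": 1, "dx": 0.7, "dy": 0.2, "dz": -3, "turn": 0.001},
    {"fingers": 1, "dx": 0, "dy": 0, "dz": -3, "turn": 0},
    {"fingers": 1, "dx": 0, "dy": 0, "dz": -3, "turn": 0},
    {"fingers": 1, "dx": 0, "dy": 0, "dz": -1, "turn": 0},
    {"fingers": 1, "dx": 0, "dy": 0, "dz": 0, "turn": 0},
  ],
)

```text
clock: 12.88
position: [0.5314, 0.0385, 0.1001]
ee_rot: [0.006, 0.597, 0.802, 0.004]
contact_force: [-0.1, -0.1, -2.8]
width: 0.039
```

```bash
python3 go.py; python3 - <<'E'
from h import *
a=shot('scene');b=shot('top');pickle.dump((a,b),open('s5.pkl','wb'))
g=[.5993,.0598,.1]
ims=[]
for p,k in ((a,5),(b,6)):
    u=proj(p,[g])[0].astype(int); print(u, proj(p,[g]))
    w,h=(60,55) if k==5 else (50,46)
    im=p['pixels'][u[1]-h:u[1]+h,u[0]-w:u[0]+w,::-1]; ims.append(cv2.resize(im,(400,550 if 0 else int(400*h/w)),interpolation=cv2.INTER_CUBIC))
H=min(i.shape[0] for i in ims); cv2.imwrite('pics/s5.png',np.hstack([i[:H] for i in ims]))
E
```

```text
clock 12.8833 pos [0.5314 0.0385 0.1001] hole-gap in jamb frame mm [ 0.9 -0.2 15.5]
pitch/roll deg (nose up, )  [-1.   -0.71] yaw err deg -0.02
TCP shift to gap [ -0.9  -0.1 -15.5] turn 0.0004
F [-0.1 -0.1 -2.8] w 0.039 qd 0.006
[350 257] [[350.46971294 257.12408339]]
[309 204] [[309.17088157 204.92068157]]
```

View pics/s5.png

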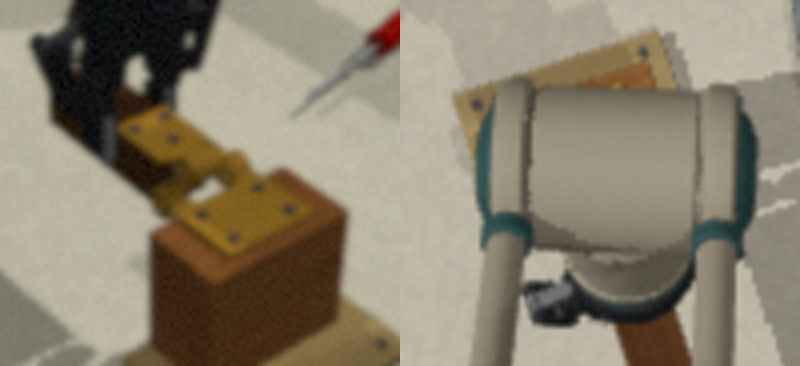

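The scene crop (left) shows the rail's knuckle at (185,180) entering between the jamb's knuckles at (165,205) and (235,160). The top view is blocked by the arm. There is no contact force beyond the rail's weight, so I'll continue down.

play_rows(
  series=[
    {"fingers": 1, "dx": -0.4, "dy": 0, "dz": -2, "turn": 0},
    {"fingers": 1, "dx": -0.3, "dy": 0, "dz": -3, "turn": 0},
    {"fingers": 1, "dx": 0, "dy": 0, "dz": -3, "turn": 0},
    {"fingers": 1, "dx": 0, "dy": 0, "dz": -3, "turn": 0},
    {"fingers": 1, "dx": 0, "dy": 0, "dz": -2, "turn": 0},
    {"fingers": 1, "dx": 0, "dy": 0, "dz": 0, "turn": 0},
    {"fingers": 1, "dx": 0, "dy": 0, "dz": 0, "turn": 0},
  ],
)

```text
clock: 13.57
position: [0.5309, 0.0385, 0.0861]
ee_rot: [0.006, 0.597, 0.802, 0.004]
contact_force: [0.8, -0.0, -2.6]
width: 0.0386
```

```bash
python3 go.py
```

```text
clock 13.5667 pos [0.5309 0.0385 0.0861] hole-gap in jamb frame mm [ 0.3 -0.   1.6]
pitch/roll deg (nose up, )  [-0.96 -0.73] yaw err deg -0.02
TCP shift to gap [-0.3 -0.1 -1.6] turn 0.0004
F [ 0.8 -0.  -2.6] w 0.0386 qd 0.005
```

play_rows(
  series=[
    {"fingers": 1, "dx": -0.2, "dy": 0, "dz": -1, "turn": 0},
    {"fingers": 1, "dx": 0, "dy": 0, "dz": -0.4, "turn": 0},
    {"fingers": 1, "dx": 0, "dy": 0, "dz": 0, "turn": 0},
    {"fingers": 1, "dx": 0, "dy": 0, "dz": 0, "turn": 0},
    {"fingers": 1, "dx": 0, "dy": 0, "dz": 0, "turn": 0},
    {"fingers": 1, "dx": 0, "dy": 0, "dz": 0, "turn": 0},
  ],
)

```text
clock: 14.07
position: [0.5309, 0.0384, 0.0848]
ee_rot: [0.007, 0.597, 0.802, 0.005]
contact_force: [-0.1, -0.2, -2.9]
width: 0.0389
```

```bash
python3 go.py; python3 - <<'E'
from h import *
a=shot('scene');pickle.dump(a,open('s6.pkl','wb')); save(a,'s6.png',(290,205,410,295),6)
g=np.array([.5993,.0598,.1]);Y=np.radians(16.75);ay=np.array([-np.sin(Y),np.cos(Y),0]);ax=np.array([np.cos(Y),np.sin(Y),0])
for n,k in (('gap top',0),('jamb top L',.025),('jamb top R',-.025)):
    print(n,((proj(a,[g+ay*k+[0,0,.011]])[0]+.42-[290,205])*6).round(0))
p=shot('wrist');pickle.dump(p,open('w6.pkl','wb'))
E
python3 edge.py w6.pkl | head -2
```

```text
clock 14.0667 pos [0.5309 0.0384 0.0848] hole-gap in jamb frame mm [ 0.4 -0.   0.3]
pitch/roll deg (nose up, )  [-0.93 -0.74] yaw err deg -0.02
TCP shift to gap [-0.4 -0.1 -0.3] turn 0.0004
F [-0.1 -0.2 -2.9] w 0.0389 qd 0.001
gap top [366. 290.]
jamb top L [422. 263.]
jamb top R [309. 317.]
edges [241.98 391.55 248.23 385.46] 39 39 0.04465967969818919 0.04101401334959808
half width 0.02 lat,height mm [  0.43 -17.16] pitch deg (tool z per y) 1.89 yaw deg 0.01
```

View pics/s6.png

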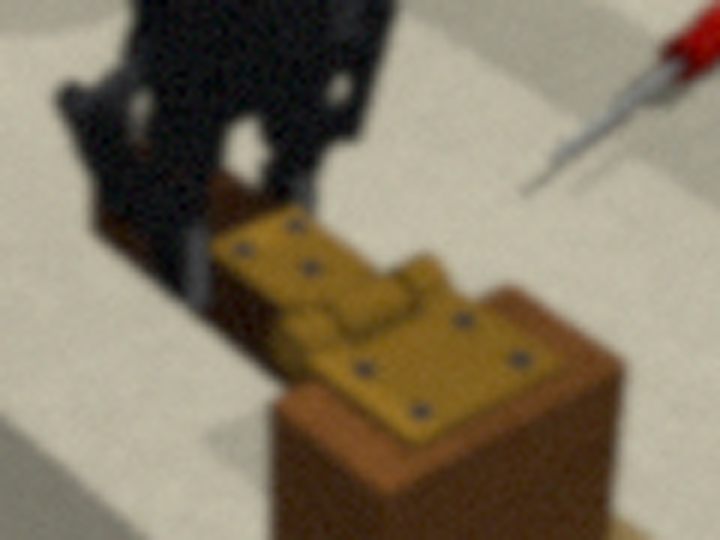

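The scene crop shows the three knuckles in one line: jamb at (310,325) and (425,270), rail knuckle between at (375,300). Now holding.

play_rows(
  series=[
    {"fingers": 1, "dx": 0, "dy": 0, "dz": 0, "turn": 0},
    {"fingers": 1, "dx": 0, "dy": 0, "dz": 0, "turn": 0},
    {"fingers": 1, "dx": 0, "dy": 0, "dz": 0, "turn": 0},
    {"fingers": 1, "dx": 0, "dy": 0, "dz": 0, "turn": 0},
    {"fingers": 1, "dx": 0, "dy": 0, "dz": 0, "turn": 0},
    {"fingers": 1, "dx": 0, "dy": 0, "dz": 0, "turn": 0},
    {"fingers": 1, "dx": 0, "dy": 0, "dz": 0, "turn": 0},
    {"fingers": 1, "dx": 0, "dy": 0, "dz": 0, "turn": 0},
    {"fingers": 1, "dx": 0, "dy": 0, "dz": 0, "turn": 0},
    {"fingers": 1, "dx": 0, "dy": 0, "dz": 0, "turn": 0},
    {"fingers": 1, "dx": 0, "dy": 0, "dz": 0, "turn": 0},
    {"fingers": 1, "dx": 0, "dy": 0, "dz": 0, "turn": 0},
    {"fingers": 1, "dx": 0, "dy": 0, "dz": 0, "turn": 0},
    {"fingers": 1, "dx": 0, "dy": 0, "dz": 0, "turn": 0},
    {"fingers": 1, "dx": 0, "dy": 0, "dz": 0, "turn": 0},
    {"fingers": 1, "dx": 0, "dy": 0, "dz": 0, "turn": 0},
  ],
)

```text
clock: 15.5
position: [0.531, 0.0384, 0.0849]
ee_rot: [0.007, 0.597, 0.802, 0.005]
contact_force: [-0.4, -0.2, -2.1]
width: 0.0392
```

```bash
python3 go.py
```

```text
clock 15.5 pos [0.531  0.0384 0.0849] hole-gap in jamb frame mm [ 0.4 -0.1  0.5]
pitch/roll deg (nose up, )  [-0.92 -0.75] yaw err deg -0.02
TCP shift to gap [-0.4 -0.1 -0.5] turn 0.0004
F [-0.4 -0.2 -2.1] w 0.0392 qd 0.001
```

play_rows(
  series=[
    {"fingers": 1, "dx": 0, "dy": 0, "dz": 0, "turn": 0},
    {"fingers": 1, "dx": 0, "dy": 0, "dz": 0, "turn": 0},
    {"fingers": 1, "dx": 0, "dy": 0, "dz": 0, "turn": 0},
    {"fingers": 1, "dx": 0, "dy": 0, "dz": 0, "turn": 0},
    {"fingers": 1, "dx": 0, "dy": 0, "dz": 0, "turn": 0},
    {"fingers": 1, "dx": 0, "dy": 0, "dz": 0, "turn": 0},
    {"fingers": 1, "dx": 0, "dy": 0, "dz": 0, "turn": 0},
    {"fingers": 1, "dx": 0, "dy": 0, "dz": 0, "turn": 0},
    {"fingers": 1, "dx": 0, "dy": 0, "dz": 0, "turn": 0},
    {"fingers": 1, "dx": 0, "dy": 0, "dz": 0, "turn": 0},
    {"fingers": 1, "dx": 0, "dy": 0, "dz": 0, "turn": 0},
    {"fingers": 1, "dx": 0, "dy": 0, "dz": 0, "turn": 0},
    {"fingers": 1, "dx": 0, "dy": 0, "dz": 0, "turn": 0},
    {"fingers": 1, "dx": 0, "dy": 0, "dz": 0, "turn": 0},
    {"fingers": 1, "dx": 0, "dy": 0, "dz": 0, "turn": 0},
    {"fingers": 1, "dx": 0, "dy": 0, "dz": 0, "turn": 0},
  ],
)

```text
clock: 16.83
position: [0.531, 0.0384, 0.085]
ee_rot: [0.007, 0.597, 0.802, 0.005]
contact_force: [-0.5, 0.4, -4.0]
width: 0.039
```

```bash
python3 go.py
```

```text
clock 16.8333 pos [0.531  0.0384 0.085 ] hole-gap in jamb frame mm [ 0.5 -0.1  0.5]
pitch/roll deg (nose up, )  [-0.91 -0.75] yaw err deg -0.02
TCP shift to gap [-0.5 -0.1 -0.5] turn 0.0004
F [-0.5  0.4 -4. ] w 0.039 qd 0.001
```

Still for 2.8 s and within 1 mm, so I'm handing in.

```bash
python3 -c "from rig import *;print(sign_off())"
```

```text
the job is handed in; nothing more can be done
None
```

I picked up the brass-leaf rail and lowered its knuckle between the two knuckles of the smaller jamb. It held there, still gripped, for about 2.8 s before I handed the job in at about 17 s on the robot's clock.

- **Alignment:** by my estimate the rail's hole sits (0.5, -0.1, 0.5) mm off the gap centre in the jamb's axes, with a yaw error of 0.02°. The camera calibration is only good to about 2 mm, so the true offset could be larger.
- **Level:** this is the weakest check. The rail is about 0.9° nose-down with 0.75° of roll, because the tool tilts slightly as it moves and the moves can't correct that.
- **Contact:** wrist force stayed at about the rail's own weight (2 to 4 N down), so I saw no sign of pressing on the jamb.
- **Grip:** the wrist pictures showed no slip, and the scene picture showed the three knuckles in one line.
- **Not confirmed or disagreed:**
  - The top camera's view of the fit was blocked by the arm.
  - The two jamb fits differed by 1 mm in depth.
  - The two estimates of where the rail sat in the gripper differed by about 1 mm lengthwise. I used a value near the second.
  - I did not re-measure the other objects afterwards, but nothing in the moves or forces suggested they were touched.

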